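# Clamp the bearing block in the swing-strap fixture

## Task

Clamp the brass bearing block that sits in the steel fixture: push the clamp strap round until it is over the block against its stop pin, and only then push the cam lever on its end fully down so that the cam bears on the block. Leave the block in its nest and everything else on the bench where it is.

Things in the scene. Friction and masses are not known exactly. Their poses are not given: they have to be found in the camera images.
- fixture: low steel clamping fixture, fixed to the bench, yaw varies; origin on the bench under the nest's centre, z up. Base plate 90 mm (x) by 230 mm (y, -155 to +75), 12 mm thick. Post at (0,-105) mm carries the clamp strap. Nest: four ledges, tops 22 mm above the bench, hold the brass block at the origin. Only post, stop pin, strap and block stand higher than that
- strap (a joint): swing of the strap about the vertical post, rad. 0 = over the block, against the stop pin, pointing to fixture +y; grows anticlockwise from above (1.57: points to fixture -x); starts 0.9 to 1.6. Flat steel bar 30 mm wide, 53 to 67 mm above the bench, reaching 121 mm from the post axis; nut on the post to 80 mm. Stays where left; turning takes about 0.12 N m
- strap_mid (a point): point on the strap's centre line, mid thickness (60 mm above the bench), 55 mm from the post axis, in the free span between post and block; the strap's side faces lie 15 mm either side
- stop_pin (a point): centre of the top of the stop pin, 10 mm across, 68 mm tall above the bench, at fixture (20.5,-55) mm; the strap ends against it
- cam_lever (a joint): angle of the cam lever in the strap's forked end, rad. Its axis is level, across the strap, 105 mm from the post axis, 60 mm above the bench. 0 = standing 1.2 rad above level, leaning away from the post; grows as pushed down; 1.2 = fully down, level, pointing on beyond the strap's end. Starts 0 to 0.25, stays where left; takes about 0.2 to 0.35 N m
- paddle (a point): point on the lever's centre line, mid thickness, 85 mm from the lever's axis. Here the steel lever is a flat paddle 24 mm wide and 8 mm thick that spans 50 to 106 mm from the axis; pushed on its upper face (the one towards the post when it stands up). Fully down it is 60 mm above the bench
- cam: dark greased steel eccentric disc, 22 mm across, 12 mm wide, on the lever's root in the fork; it turns with the lever and bears on the top of the block only when the strap is over and the lever is down; origin on the lever's axis
- block: loose brass bearing block, 36 mm (x) by 40 mm (y) by 32 mm tall with a cross bore, in the nest with 1 mm play; origin at the centre of its underside, 12 mm above the bench; its top is 44 mm above the bench
- bush: loose brass bush, 32 mm flange, 20 mm barrel, 36 mm tall, standing beside the fixture on its +x side
- nut: loose steel hexagon nut, 26 mm across flats, 16 mm tall, lying beside the fixture on its -x side
- flange: loose brass flange, 44 mm across, 22 mm tall, lying beside the fixture on its +x side
- spray_can: loose spray can, 60 mm across, 200 mm tall, standing on the bench
- mug: loose mug, 80 mm across, 90 mm tall, standing on the bench
- spanner: loose steel spanner lying on the bench
- driver: loose screwdriver lying on the bench
There are look-alikes about, which are no part of the job. What is shaped like the block but red, turquoise or white is not meant.

How it is judged:
By the outcome, as a careful person would: the job done as asked, in the order asked, and still so for the second after the job is handed in, with the robot touching nothing.
It also fails if it takes over 43 s, if anything falls off the work surface, if the arm or the gripper's body presses on something with over 40 N, if the wrist force passes 120 N, or if a joint passes its speed limit or range.

## Robot

A 7-joint arm with a two-finger parallel gripper is mounted at the origin on the work surface. World frame = base frame: x ahead of the robot, y to its left, z up, the work surface at z = 0. Lengths are in m, angles in rad, forces in N, time in s.
With the tool pointing down it reaches from about 0.4 to 0.85 m from the base axis. Payload 10.4 kg.
Tool frame: the origin (TCP) lies between the finger pads; the fingertips stand 17 mm ahead of it and the grasp point (between the pads) lies 2 mm behind it; x points along the fingers, y is the direction in which the jaws open and shut, and the axes are right-handed (so a half turn about x gives the same grasp; the last joint's range is limited). The gripper opens to 87 mm and grips with 3 to 60 N. Pads are 19 mm wide; open, the fingers measure 117 mm over their backs; the gripper's body (75 mm by 190 mm) begins 51 mm behind the grasp point.
Start: joints at [-1.319, 0.332, -0.065, 1.46, 0.022, 1.35, -0.088], TCP at [0.17, 0.602, 0.24] pointing down, gripper open.
Joint ranges: [-2.6, 2.6], [-0.5, 2.12], [-1.47, 1.34], [0.16, 2.42], [-1.27, 4.41], [0.06, 2.06], [-2.6, 2.6]. Speed limits (rad/s): [2.22, 2.22, 2.79, 2.79, 3.14, 3.14, 3.14].

## Interface

Orientations are given as a unit quaternion [x, y, z, w].
In Python, from bench import r, optics, close_job gives the robot as it stands.
- The arm moves only by the shell command python3 -m inch 'ROWS' [OPENING] [FORCE]. ROWS is JSON, a list of rows, each an object with "translation": the shift along the tool's x, y, z in cm, a list of three; "spin": the turn about the tool's x in degrees. In form: [{"translation": [tx, ty, tz], "spin": spin}, ...]. A call has 1 to 20 rows; each row shifts and turns the pose as measured when the row begins, along the tool's axes as they then stand; what a row does not reach is not made up. A row lasts 1/8 s, in which the tool goes at most 62.5 mm and 10.7 degrees, less where a joint would pass 70% of its speed; a pose out of reach is approached as far as the arm can. A call is refused whole if a number of a shift passes 6.25 or a number of a turn 10.7, either way. A call with a gripper value outside its range is refused whole. OPENING is the closure, from 0 (fully open) to 1 (shut), set as the call begins (- or left out, the last holds). The fingers move at their own pace and stop on an object; FORCE is the grip in N (left out, the last holds). Time passes only in rows, so rows that do not move let the fingers close. It gives the time, the measured TCP pose, the force and the opening at its end, in the units of the state.
- r.read_state(): the state, without advancing time (a new reading comes with each control period).
- optics.camera(name): name is "scene" or "top"; returns the picture (420x560x3 uint8, red, green, blue); there is no depth.
- optics.camera_model(name): a dict with "camera_matrix" (3x3 intrinsics, pixels), "world_from_camera" (4x4, takes a point from camera to world coordinates). Camera axes: x right, y down, z forward; pixel columns grow to the right and rows downward; lengths in m; the calibration is good to about 2 mm. A picture is of the moment at which its call begins. camera_model takes no time and is no camera call.
- close_job(): hands the job in, once; it reports no verdict.
The state is a dict: "time": time; "joint_positions": joint angles; "joint_vel": joint speeds; "joint_torque": joint torques, N m; "ee_pos": TCP position; "eef_rot": TCP orientation; "ft_force": force on the tool from outside, world axes, zero at the start; "torque": the same for the moment, N m; "width": finger opening in m.
Only numpy, scipy, OpenCV 4.12 (cv2) and the standard library are available. Lean on these libraries where they do the work, as an engineer would, in place of code of your own. Each camera call takes 0.05 s, during which the arm holds its last target.

## Working session

There is one attempt and no reset: what is moved stays moved. The work goes in short steps, Python scripts to look and compute and a shell command to move; the robot and the scene stay as the last step left them, time stands still between calls to the robot, and variables do not carry over. Pictures are saved under pics/ and viewed, and the job is handed in when it is done.

```bash
ls; mkdir -p pics; python3 - <<'E'
from bench import r, optics
import cv2, numpy as np
s=r.read_state(); print({k:np.round(v,3).tolist() for k,v in s.items()})
for n in("scene","top"):
    im=optics.camera(n); cv2.imwrite(f"pics/{n}0.png",cv2.cvtColor(im,cv2.COLOR_RGB2BGR))
    m=optics.camera_model(n); print(n,np.round(m["camera_matrix"],1).tolist(),np.round(m["world_from_camera"],4).tolist())
E
```

```text
pics
{'time': 0.0, 'joint_positions': [-1.319, 0.333, -0.065, 1.461, 0.022, 1.35, -0.089], 'joint_vel': [0.001, 0.0, -0.0, 0.0, -0.003, -0.001, 0.001], 'joint_torque': [-0.0, -62.323, 0.025, -38.99, -0.061, 0.039, 0.0], 'ee_pos': [0.169, 0.601, 0.239], 'eef_rot': [0.096, 0.7, -0.097, 0.7], 'ft_force': [0.568, -0.557, -1.369], 'torque': [0.074, 0.045, -0.019], 'width': 0.087}
scene [[443.7, 0.0, 278.4], [0.0, 443.7, 207.1], [0.0, 0.0, 1.0]] [[-0.6901, 0.6316, -0.3533, 0.9641], [0.7235, 0.5923, -0.3544, 0.418], [-0.0146, -0.5002, -0.8658, 1.0365], [0.0, 0.0, 0.0, 1.0]]
top [[422.2, 0.0, 285.9], [0.0, 422.2, 219.5], [0.0, 0.0, 1.0]] [[0.0189, -0.9877, 0.155, 0.4227], [-0.9998, -0.0185, 0.0038, 0.0187], [-0.0009, -0.155, -0.9879, 1.2044], [0.0, 0.0, 0.0, 1.0]]
```

View pics/scene0.png

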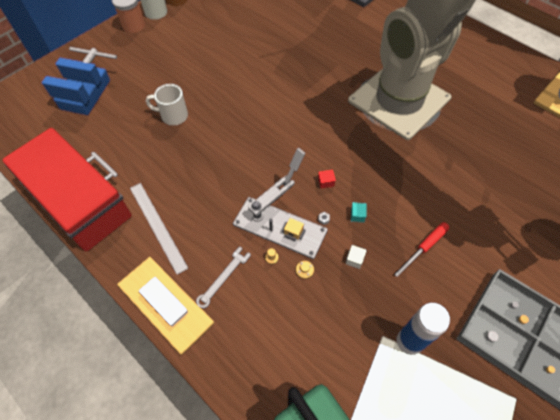

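View pics/top0.png

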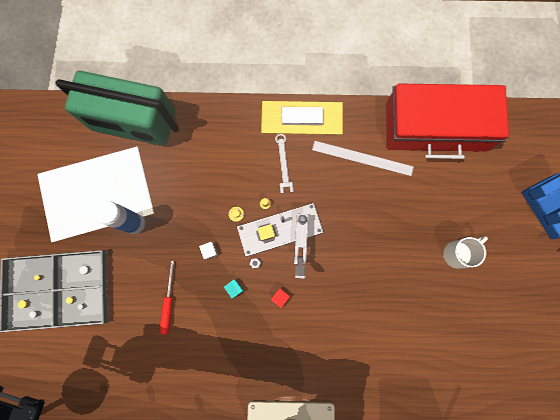

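The scene view shows the fixture around (282,227), with its strap and lever pointing to (297,155). In the top view the fixture is around (280,230). The yellow block in the nest is at top (266,232) and scene (294,228). The look-alikes are red (281,297), turquoise (233,288) and white (208,250), all loose on the bench. The brass block in the nest is the one meant, so I'll confirm it in an enlarged crop.

```bash
python3 - <<'E'
import cv2, numpy as np
a=cv2.imread("pics/scene0.png")[140:290,220:380]; b=cv2.imread("pics/top0.png")[190:310,220:340]
cv2.imwrite("pics/s_c.png",cv2.resize(a,None,fx=4.0,fy=4.0,interpolation=cv2.INTER_CUBIC)[:600])
cv2.imwrite("pics/t_c.png",cv2.resize(b,None,fx=5,fy=5,interpolation=cv2.INTER_CUBIC))
E
```

```text
(no output)
```

View pics/s_c.png

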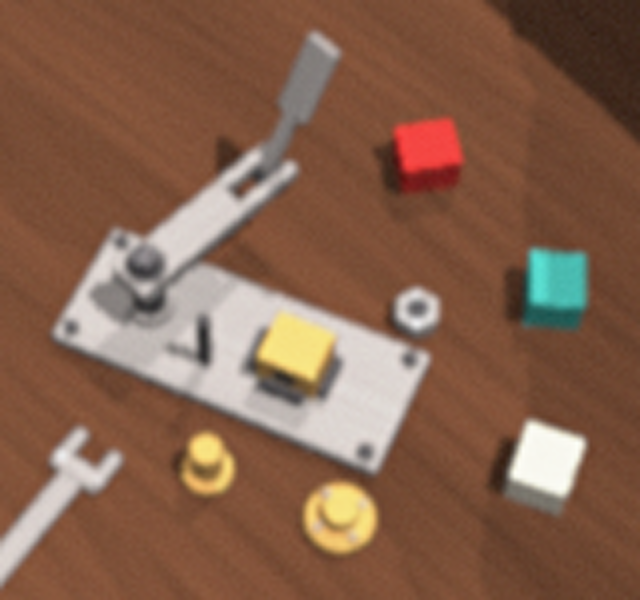

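View pics/t_c.png

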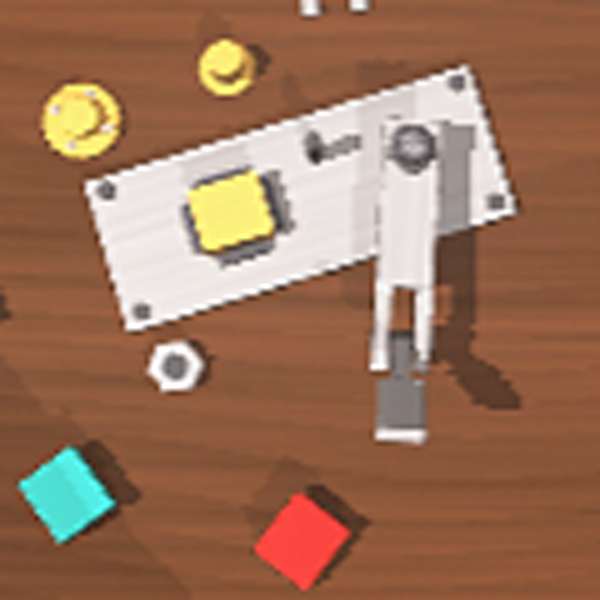

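The crops show the brass block in the nest: top crop (232,210), scene crop (295,348). The post nut is at (412,146) / (146,258) and the stop pin at (313,148) / (204,318). The strap points down the top image with the paddle tip at (400,437) / (325,43). Next I'll measure these.

```bash
cat > h.py <<'E'
import numpy as np, cv2, json
from bench import r, optics
M={n:optics.camera_model(n) for n in("scene","top")}
def ray(n,p):
    K=np.array(M[n]["camera_matrix"]);T=np.array(M[n]["world_from_camera"])
    d=T[:3,:3]@np.linalg.inv(K)@[p[0],p[1],1];return T[:3,3],d/np.linalg.norm(d)
def plane(n,p,z):
    o,d=ray(n,p);return o+d*(z-o[2])/d[2]
def tri(a,b):
    o1,d1=ray("scene",a);o2,d2=ray("top",b)
    t=np.linalg.lstsq(np.c_[d1,-d2],o2-o1,rcond=None)[0];p,q=o1+t[0]*d1,o2+t[1]*d2
    return (p+q)/2,np.linalg.norm(p-q)
def proj(n,X):
    K=np.array(M[n]["camera_matrix"]);T=np.array(M[n]["world_from_camera"])
    c=K@(T[:3,:3].T@(np.array(X)-T[:3,3]));return c[:2]/c[2]
sc=lambda x,y:(220+(x-1.5)/4,140+(y-1.5)/4)
tc=lambda x,y:(220+(x-2)/5,190+(y-2)/5)
E
python3 - <<'E'
from h import *
np.set_printoptions(precision=4,suppress=True)
P={"block":((295,348),(232,210)),"nut":((146,258),(412,146)),"pin":((204,318),(313,148)),"tip":((325,43),(400,437))}
for k,(a,b) in P.items(): print(k,*tri(sc(*a),tc(*b)))
for k,z in(("block",.044),("nut",.08),("pin",.068)): print(k,plane("top",tc(*P[k][1]),z),plane("scene",sc(*P[k][0]),z))
C=np.array([plane("top",tc(*p),.012) for p in((87,183),(467,68),(516,212),(130,330))])[:,:2]
print("plate top",C,[np.linalg.norm(C[i]-C[i-1]) for i in range(4)])
D=np.array([plane("scene",sc(*p),.012) for p in((376,470),(55,332),(118,230),(428,355))])[:,:2];print("plate sc",D)
for C in(C,D):
    u=(C[0]-C[1])+(C[3]-C[2]);u/=np.linalg.norm(u);c=C.mean(0);o=c+u*.04
    print("y axis",u,"yaw",np.arctan2(-u[0],u[1]),"origin",o,"post",o-u*.105)
# strap edges at z .067
for p in((410,146),(380,368),(422,366),(378,280),(434,285)): print("strap",p,plane("top",tc(*p),.067))
for p in((298,168),(262,150)): print("strap sc",p,plane("scene",sc(*p),.067))
E
```

```text
block [0.5712 0.077  0.0376] 0.0020078254799975803
nut [ 0.6032 -0.0215  0.0753] 0.002115355579356007
pin [0.6038 0.0312 0.0632] 0.004717154436621441
tip [ 0.4455 -0.0151  0.1508] 0.002887276317245294
block [0.5697 0.0775 0.044 ] [0.5742 0.0784 0.044 ]
nut [ 0.6018 -0.0205  0.08  ] [ 0.6056 -0.0202  0.08  ]
pin [0.6016 0.033  0.068 ] [0.6069 0.0312 0.068 ]
plate top [[ 0.5878  0.1622]
 [ 0.6586 -0.0539]
 [ 0.5757 -0.0825]
 [ 0.5045  0.1349]] [np.float64(0.08761503708784904), np.float64(0.22739565243905563), np.float64(0.08772237905864978), np.float64(0.22870893629635441)]
plate sc [[ 0.5902  0.1626]
 [ 0.6605 -0.055 ]
 [ 0.5775 -0.0807]
 [ 0.5065  0.1336]]
y axis [-0.3114  0.9503] yaw 0.31661843099812514 origin [0.5692 0.0782] post [ 0.6019 -0.0216]
y axis [-0.3111  0.9504] yaw 0.31634207517254914 origin [0.5712 0.0781] post [ 0.6039 -0.0217]
strap (410, 146) [ 0.6038 -0.0198  0.067 ]
strap (380, 368) [ 0.4829 -0.0053  0.067 ]
strap (422, 366) [ 0.4844 -0.0278  0.067 ]
strap (378, 280) [ 0.5302 -0.0035  0.067 ]
strap (434, 285) [ 0.5281 -0.0338  0.067 ]
strap sc (298, 168) [ 0.4847 -0.002   0.067 ]
strap sc (262, 150) [ 0.4905 -0.0288  0.067 ]
```

```bash
cat > g.py <<'E'
from h import *
from scipy.spatial.transform import Rotation as R
import sys
s=r.read_state();p=np.array(s["ee_pos"]);A=R.from_quat(s["eef_rot"]).as_matrix()
np.set_printoptions(precision=4,suppress=True)
print("t",s["time"],"p",p,"y",A[:,1],"z",A[:,2],"x",A[:,0],"F",np.array(s["ft_force"]),"q7",s["joint_positions"][6])
if len(sys.argv)>3:
    t=np.array([float(v) for v in sys.argv[1:4]]);print("need cm",A.T@(t-p)*100)
E
python3 g.py .541 -.059 .24
python3 -c "
from h import *
print(plane('top',(128,215),.1),plane('top',tc(175,366),.016),plane('top',tc(301,540),.04))"
```

```text
t 0.1 p [0.1695 0.6012 0.2388] y [ 0.2713  0.9625 -0.0013] z [ 0.9625 -0.2713  0.    ] x [-0.0003 -0.0012 -1.    ] F [ 0.1088 -0.0205  0.0841] q7 -0.08848262507083743
need cm [ -0.0466 -53.4679  53.6703]
[0.60013654 0.44184153 0.1       ] [0.4845611 0.1085586 0.016    ] [0.39059532 0.03553894 0.04      ]
```

```bash
python3 -m inch '[{"translation":[0,-3.8,3.8],"spin":0},{"translation":[0,-3.8,3.8],"spin":0},{"translation":[0,-3.8,3.8],"spin":0},{"translation":[0,-3.8,3.8],"spin":0},{"translation":[0,-3.8,3.8],"spin":0},{"translation":[0,-3.8,3.8],"spin":0},{"translation":[0,-3.8,3.8],"spin":0},{"translation":[0,-3.8,3.8],"spin":0},{"translation":[0,-3.8,3.8],"spin":0},{"translation":[0,-3.8,3.8],"spin":0},{"translation":[0,-3.8,3.8],"spin":0},{"translation":[0,-3.8,3.8],"spin":0},{"translation":[0,0,0],"spin":-7},{"translation":[0,0,0],"spin":-7}]' 1 30; python3 g.py .541 -.059 .24
```

```text
time: 1.85
ee_pos: [0.4917, 0.0176, 0.2356]
eef_rot: [0.007, 0.708, -0.011, 0.706]
ft_force: [-0.1, -0.4, 0.4]
width: 0.0006
t 1.85 p [0.4917 0.0176 0.2356] y [ 0.025   0.9997 -0.0049] z [ 0.9997 -0.025  -0.0038] x [-0.004  -0.0048 -1.    ] F [-0.0915 -0.3614  0.4041] q7 1.431669857173435
need cm [-0.42  -7.54   5.114]
```

```bash
python3 -m inch '[{"translation":[0,-4,2.6],"spin":0},{"translation":[0,-3.5,2.5],"spin":0},{"translation":[0,0,0],"spin":0}]' && python3 g.py .541 -.059 .057
```

```text
time: 2.22
ee_pos: [0.5417, -0.0604, 0.235]
eef_rot: [0.006, 0.709, -0.009, 0.705]
ft_force: [-0.6, -0.8, 0.1]
width: 0.0007
t 2.225 p [ 0.5417 -0.0604  0.235 ] y [ 0.0211  0.9998 -0.005 ] z [ 0.9998 -0.0212 -0.005 ] x [-0.0051 -0.0049 -1.    ] F [-0.6171 -0.7589  0.1275] q7 1.6660082765490913
need cm [17.8039  0.2244  0.0128]
```

```bash
python3 - <<'E'
from h import *
for n in("scene","top"):
    im=cv2.cvtColor(optics.camera(n),cv2.COLOR_RGB2BGR); c=im[130:280,210:370] if n=="scene" else im[180:310,210:350]
    cv2.imwrite(f"pics/{n}1.png",cv2.resize(c,None,fx=4,fy=4,interpolation=cv2.INTER_CUBIC))
E
```

```text
(no output)
```

View pics/scene1.png

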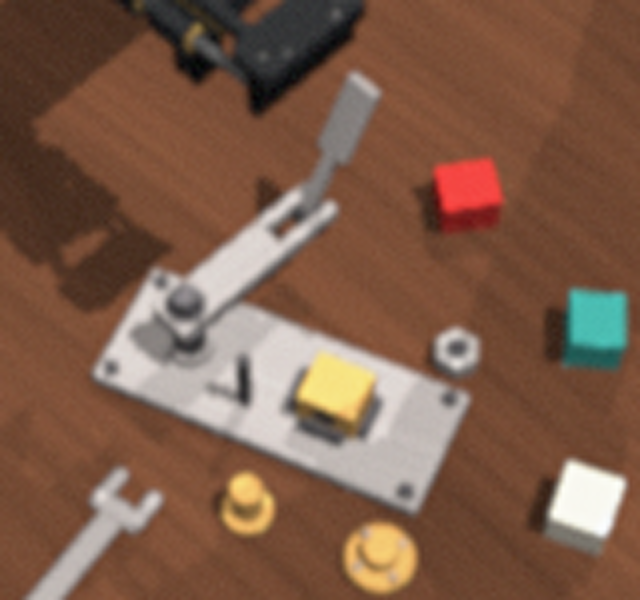

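```bash
python3 - <<'E'
from h import *
f=lambda p:(np.array(p)-[210,130])*4
for X in([.5417,-.0604,.218],[.5417,-.0604,.288],[.5417+.0375,-.0604+.095,.288],[.5417-.0375,-.0604+.095,.288],[.5417+.095,-.0604+.0375,.288],[.5417-.095,-.0604+.0375,.288]): print(X,f(proj("scene",X)),proj("top",X))
im=cv2.imread("pics/scene1.png")
b=cv2.cvtColor(optics.camera("scene"),cv2.COLOR_RGB2BGR)[60:210,160:360]
cv2.imwrite("pics/s2.png",cv2.resize(b,None,fx=4,fy=4,interpolation=cv2.INTER_CUBIC))
E
```

```text
[0.5417, -0.0604, 0.218] [199.72926479  65.48454602] [320.81686664 235.14891003]
[0.5417, -0.0604, 0.288] [193.23433415 -14.02542758] [323.40580074 231.35954284]
[0.5791999999999999, 0.0346, 0.288] [271.82636872 123.78143975] [280.33487315 213.65787831]
[0.5042, 0.0346, 0.288] [368.93244977  40.1233511 ] [279.61381387 247.65881167]
[0.6366999999999999, -0.022900000000000004, 0.288] [115.01650752 128.14967826] [306.74539494 188.63247856]
[0.4467, -0.022900000000000004, 0.288] [361.54042834 -75.34448271] [305.75614571 274.8225864 ]
```

View pics/s2.png

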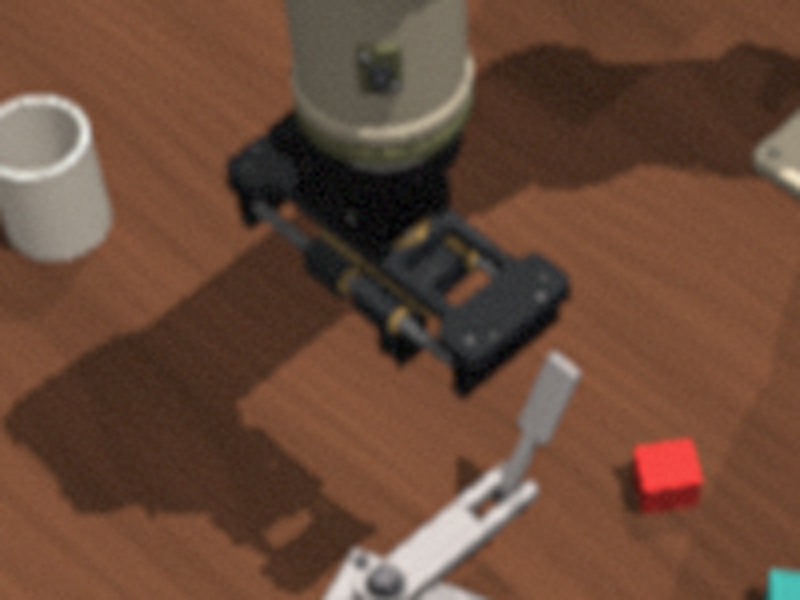

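View pics/top1.png

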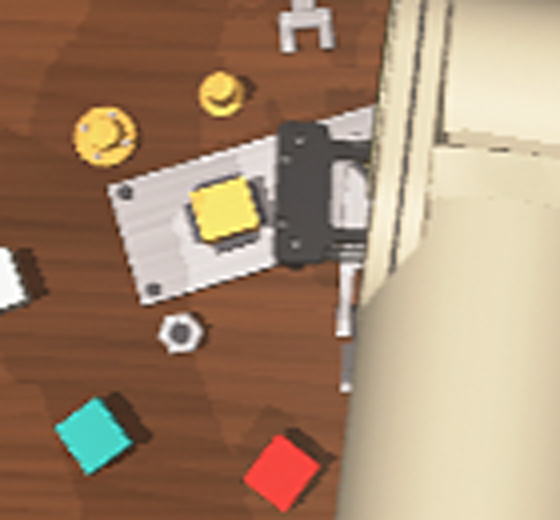

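```bash
python3 -m inch '[{"translation":[4,0,0],"spin":0},{"translation":[4,0,0],"spin":0},{"translation":[4,0,0],"spin":0},{"translation":[3,0,0],"spin":0},{"translation":[2.5,0,0],"spin":0},{"translation":[0.5,0,0],"spin":0}]' && python3 g.py .541 -.049 .057
```

```text
time: 3.12
ee_pos: [0.5388, -0.0475, 0.0513]
eef_rot: [0.003, 0.708, -0.001, 0.706]
ft_force: [0.4, -1.0, -0.4]
width: 0.0003
t 3.125 p [ 0.5388 -0.0475  0.0513] y [0.0051 1.     0.0034] z [ 1.     -0.0051 -0.0033] x [-0.0033  0.0034 -1.    ] F [ 0.3936 -0.9746 -0.4237] q7 1.7789265752557084
need cm [-0.5749 -0.1453  0.2207]
```

```bash
python3 -m inch '[{"translation":[-0.3,0.6,-0.25],"spin":5.8},{"translation":[0,0.6,-0.25],"spin":5.8},{"translation":[0,0.6,-0.27],"spin":5.8},{"translation":[0,0.6,-0.27],"spin":5.8}]'
cat >> g.py <<'E'
post=np.array([.603,-.0215]);v=p[:2]-post
print("rel post along -z, y (mm):",-v@A[:2,2]*1e3, v@A[:2,1]*1e3,"tool y angle deg",np.degrees(np.arctan2(A[1,1],A[0,1])),"(goal 18.1)")
E
python3 g.py
```

```text
time: 3.62
ee_pos: [0.5325, -0.021, 0.0576]
eef_rot: [0.149, 0.692, -0.146, 0.691]
ft_force: [0.4, -2.1, -0.6]
width: 0.0007
t 3.625 p [ 0.5325 -0.021   0.0576] y [0.4084 0.9128 0.0031] z [ 0.9128 -0.4084 -0.0025] x [-0.001   0.0038 -1.    ] F [ 0.4343 -2.1074 -0.6174] q7 1.3341276670221882
rel post along -z, y (mm): 64.54651768535739 -28.297869219198372 tool y angle deg 65.89747916742776 (goal 18.1)
```

```bash
python3 -m inch '[{"translation":[0,0.6,-0.1],"spin":5.8},{"translation":[0,0.6,-0.1],"spin":5.8},{"translation":[0,0.6,-0.2],"spin":5.8},{"translation":[0,0.6,-0.27],"spin":5.8}]';python3 g.py
```

```text
time: 4.12
ee_pos: [0.5394, 0.0056, 0.0613]
eef_rot: [0.289, 0.647, -0.285, 0.645]
ft_force: [-0.1, -1.8, -0.4]
width: 0.0007
t 4.125 p [0.5394 0.0056 0.0613] y [0.7423 0.6701 0.0038] z [ 0.6701 -0.7423 -0.0052] x [-0.0006  0.0064 -1.    ] F [-0.1027 -1.8437 -0.3675] q7 0.9076148861101118
rel post along -z, y (mm): 62.75493111822231 -29.001385194326406 tool y angle deg 42.07276199357276 (goal 18.1)
```

```bash
python3 -m inch '[{"translation":[0.3,0.6,-0.1],"spin":5.8},{"translation":[0.3,0.6,-0.2],"spin":5.8},{"translation":[0.2,0.6,-0.27],"spin":5.8}]';python3 g.py
```

```text
time: 4.5
ee_pos: [0.5512, 0.0236, 0.0567]
eef_rot: [0.387, 0.595, -0.381, 0.592]
ft_force: [-2.0, -1.6, 1.7]
width: 0.0005
t 4.5 p [0.5512 0.0236 0.0567] y [0.9119 0.4104 0.005 ] z [ 0.4104 -0.9119 -0.0083] x [ 0.0012  0.0096 -1.    ] F [-2.0432 -1.5856  1.6569] q7 0.6118278614199517
rel post along -z, y (mm): 62.426063237897885 -28.744210355001172 tool y angle deg 24.23031124638466 (goal 18.1)
```

```bash
python3 -m inch '[{"translation":[0,0.5,-0.1],"spin":5.8},{"translation":[0,0.2,0],"spin":0.3}]';python3 g.py; python3 -m inch '[{"translation":[0,0.2,0],"spin":0}]';python3 g.py
```

```text
time: 4.75
ee_pos: [0.557, 0.0294, 0.0582]
eef_rot: [0.419, 0.575, -0.412, 0.57]
ft_force: [-0.4, -1.2, -2.0]
width: 0.0003
t 4.75 p [0.557  0.0294 0.0582] y [0.9505 0.3106 0.0042] z [ 0.3106 -0.9505 -0.0106] x [ 0.0007  0.0114 -0.9999] F [-0.449  -1.2062 -1.9925] q7 0.5114467025167772
rel post along -z, y (mm): 62.63313162564918 -27.957976168832058 tool y angle deg 18.094371389098296 (goal 18.1)
time: 4.88
ee_pos: [0.5587, 0.0304, 0.0585]
eef_rot: [0.418, 0.575, -0.411, 0.571]
ft_force: [-2.5, -0.0, -1.0]
width: 0.0004
t 4.875 p [0.5587 0.0304 0.0585] y [0.9497 0.313  0.0042] z [ 0.3131 -0.9497 -0.0112] x [ 0.0005  0.0119 -0.9999] F [-2.465  -0.0449 -1.0328] q7 0.51326895698321
rel post along -z, y (mm): 63.12879523077666 -25.834063447493723 tool y angle deg 18.242287183283437 (goal 18.1)
```

```bash
for i in 1 2; do python3 -m inch '[{"translation":[0,0.2,0],"spin":0}]';python3 g.py|tail -1; done
```

```text
time: 5.0
ee_pos: [0.5592, 0.0306, 0.0584]
eef_rot: [0.417, 0.576, -0.411, 0.57]
ft_force: [-11.1, -3.2, 4.5]
width: 0.0003
rel post along -z, y (mm): 63.21633631434305 -25.17115779081238 tool y angle deg 18.32158503596105 (goal 18.1)
time: 5.12
ee_pos: [0.5592, 0.0306, 0.0583]
eef_rot: [0.416, 0.578, -0.412, 0.569]
ft_force: [-13.9, -2.4, 10.3]
width: 0.0007
rel post along -z, y (mm): 63.229668639660396 -25.12328959302719 tool y angle deg 18.37198132784143 (goal 18.1)
```

```bash
python3 -m inch '[{"translation":[0,-1.0,0],"spin":0},{"translation":[0,-2,0],"spin":0},{"translation":[-4,-1,0],"spin":0},{"translation":[-5,-2,0],"spin":0},{"translation":[-5,-4,0],"spin":0},{"translation":[-3,-5,0],"spin":0}]';python3 g.py; python3 - <<'E'
from h import *
for n in("scene","top"):
    im=cv2.cvtColor(optics.camera(n),cv2.COLOR_RGB2BGR); c=im[130:280,210:370] if n=="scene" else im[180:310,210:350]
    cv2.imwrite(f"pics/{n}3.png",cv2.resize(c,None,fx=4,fy=4,interpolation=cv2.INTER_CUBIC))
E
```

```text
time: 5.88
ee_pos: [0.4321, -0.0123, 0.2177]
eef_rot: [0.414, 0.58, -0.41, 0.57]
ft_force: [-0.7, 1.0, -0.3]
width: 0.0007
t 5.875 p [ 0.4321 -0.0123  0.2177] y [ 0.9467  0.3222 -0.0039] z [ 0.3221 -0.9466 -0.0156] x [-0.0087  0.0135 -0.9999] F [-0.7358  0.9921 -0.335 ] q7 0.11962436194302686
rel post along -z, y (mm): 63.76879094422276 -158.83986930017707 tool y angle deg 18.797613236965063 (goal 18.1)
```

View pics/scene3.png

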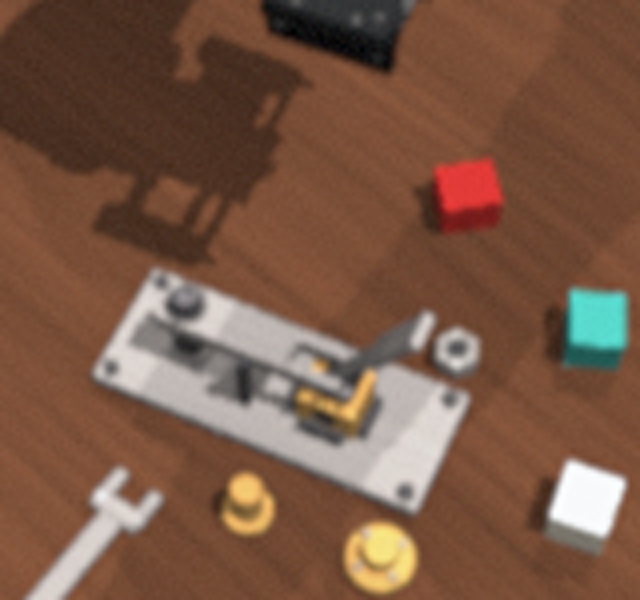

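View pics/top3.png

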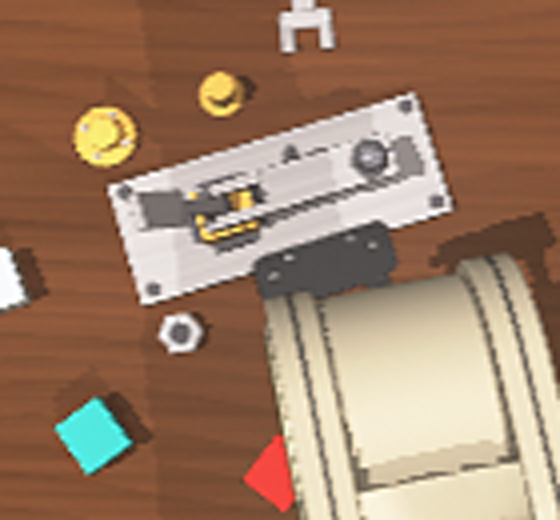

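The strap now lies over the block, from nut (370,155) to fork (210,200) in the top crop, and against the pin at (291,153). The lever stands with its paddle tip at top (142,208) and scene (428,325). Next I'll measure the strap direction and the lever angle.

```bash
python3 - <<'E'
from h import *
np.set_printoptions(precision=4,suppress=True)
s=lambda x,y:(210+(x-1.5)/4,130+(y-1.5)/4); t=lambda x,y:(210+(x-1.5)/4,180+(y-1.5)/4)
X,e=tri(s(427,326),t(142,208));print("tip",X,e)
u=np.array([-.311,.9503]);o=np.array([.570,.078]);d=X[:2]-o
print("along,lat",d@u,d@[.9503,.311],"angle",np.arctan2(X[2]-.06,d@u))
print("nut",plane("top",t(370,155),.08),"fork end",plane("top",t(191,187),.067),plane("top",t(199,238),.067))
E
python3 g.py
```

```text
tip [0.5536 0.1258 0.1544] 0.00391873276669626
along,lat 0.05052066564357257 -0.0007633244688674719 angle 1.0792305446861532
nut [ 0.6029 -0.0208  0.08  ] fork end [0.5807 0.1001 0.067 ] [0.546  0.0937 0.067 ]
t 5.975 p [ 0.4315 -0.0128  0.2196] y [0.9471 0.321  0.0032] z [ 0.3209 -0.9468 -0.024 ] x [-0.0046  0.0238 -0.9997] F [ 1.4147  0.6765 -0.1134] q7 0.12033388356428748
rel post along -z, y (mm): 63.284284844490614 -159.67573521108164 tool y angle deg 18.721450025409382 (goal 18.1)
```

```bash
cat >> g.py <<'E'
w=p+.017*A[:,0];d=p[:2]-[.570,.078]
print("TCP along",1e3*(d@[-.311,.9503]),"lat",1e3*(d@[.9503,.311]),"tipz",w[2]*1e3)
E
python3 g.py .5638 .097 .205
```

```text
t 5.975 p [ 0.4315 -0.0128  0.2196] y [0.9471 0.321  0.0032] z [ 0.3209 -0.9468 -0.024 ] x [-0.0046  0.0238 -0.9997] F [ 1.4147  0.6765 -0.1134] q7 0.12033388356428748
need cm [ 1.6552 16.0537 -6.1142]
rel post along -z, y (mm): 63.284284844490614 -159.67573521108164 tool y angle deg 18.721450025409382 (goal 18.1)
TCP along -43.20967549667423 lat -159.89841312741967 tipz 202.5639405666943
```

```bash
python3 -m inch '[{"translation":[0,4,-1.5],"spin":0},{"translation":[0,4,-1.5],"spin":0},{"translation":[0,4,-1.5],"spin":0},{"translation":[0.5,3,-1.3],"spin":-0.6},{"translation":[0,1,-0.3],"spin":0},{"translation":[0,0,0],"spin":0}]';python3 g.py .5638 .097 .162
```

```text
time: 6.72
ee_pos: [0.5684, 0.1004, 0.2169]
eef_rot: [0.417, 0.584, -0.397, 0.572]
ft_force: [-1.0, 0.0, -1.1]
width: 0.0006
t 6.725 p [0.5684 0.1004 0.2169] y [0.9416 0.3364 0.0132] z [ 0.3366 -0.9412 -0.0293] x [ 0.0026  0.0321 -0.9995] F [-0.9968  0.0171 -1.1241] q7 0.3591826167311322
need cm [ 5.4777 -0.623   0.3288]
rel post along -z, y (mm): 126.40336469840774 8.453647531279405 tool y angle deg 19.659249409877074 (goal 18.1)
TCP along 21.811301306837684 lat 5.472482524710622 tipz 199.93631929934142
```

```bash
python3 -m inch '[{"translation":[2,-0.4,0.2],"spin":0.8},{"translation":[2,-0.2,0.1],"spin":0.7},{"translation":[1,0,0],"spin":0}]';python3 g.py .5638 .097 .155
```

```text
time: 7.1
ee_pos: [0.5629, 0.0939, 0.1671]
eef_rot: [0.427, 0.577, -0.405, 0.566]
ft_force: [0.1, -0.2, 0.6]
width: 0.0007
t 7.1 p [0.5629 0.0939 0.1671] y [0.9513 0.3077 0.0153] z [ 0.3081 -0.9509 -0.0311] x [ 0.005   0.0343 -0.9994] F [ 0.1445 -0.2267  0.561 ] q7 0.37194422599866217
need cm [ 1.2227  0.166  -0.2292]
rel post along -z, y (mm): 122.08385055911403 -2.6719066755253627 tool y angle deg 17.924976504609237 (goal 18.1)
TCP along 17.319409706845388 lat -1.8377026944466646 tipz 150.13322567054743
```

```bash
python3 -m inch '[{"translation":[1.0,0.1,-0.6],"spin":0},{"translation":[0.4,0.1,-0.6],"spin":0},{"translation":[0.6,0,-0.9],"spin":0},{"translation":[0.6,0,-0.9],"spin":0}]';python3 g.py
```

```text
time: 7.6
ee_pos: [0.5555, 0.1238, 0.1421]
eef_rot: [0.428, 0.577, -0.405, 0.566]
ft_force: [1.6, -2.9, 0.9]
width: 0.0005
t 7.6 p [0.5555 0.1238 0.1421] y [0.9519 0.3061 0.0169] z [ 0.3065 -0.9514 -0.0306] x [ 0.0067  0.0343 -0.9994] F [ 1.5519 -2.9042  0.8705] q7 0.33226634413117323
rel post along -z, y (mm): 152.82627660627077 -0.6983694272707829 tool y angle deg 17.82554332414813 (goal 18.1)
TCP along 48.06548953827435 lat 0.5066124657723543 tipz 125.15397423435093
```

```bash
python3 -m inch '[{"translation":[1.0,0,-0.8],"spin":0},{"translation":[1.0,0,-0.7],"spin":0},{"translation":[1.0,0,-0.5],"spin":0}]';python3 g.py
```

```text
time: 7.98
ee_pos: [0.5492, 0.1461, 0.1112]
eef_rot: [0.427, 0.577, -0.405, 0.567]
ft_force: [0.7, -2.7, 3.0]
width: 0.0005
t 7.975 p [0.5492 0.1461 0.1112] y [0.9514 0.3073 0.0175] z [ 0.3077 -0.951  -0.0307] x [ 0.0072  0.0346 -0.9994] F [ 0.6746 -2.7082  2.9555] q7 0.3181999513621227
rel post along -z, y (mm): 175.9487376202925 0.3448713744460963 tool y angle deg 17.90083830979496 (goal 18.1)
TCP along 71.19285786981139 lat 1.4380492295309049 tipz 94.16387137675036
```

```bash
python3 -m inch '[{"translation":[0.8,-0.1,-0.3],"spin":0},{"translation":[0.8,0,-0.2],"spin":0},{"translation":[0.7,0,0],"spin":0}]';python3 g.py;python3 -m inch '[{"translation":[0.5,0,0],"spin":0}]';python3 g.py
```

```text
time: 8.35
ee_pos: [0.5471, 0.1521, 0.0867]
eef_rot: [0.428, 0.577, -0.404, 0.567]
ft_force: [-0.7, 1.3, 3.1]
width: 0.0008
t 8.35 p [0.5471 0.1521 0.0867] y [0.9514 0.3074 0.0182] z [ 0.3078 -0.9509 -0.0308] x [ 0.0079  0.0349 -0.9994] F [-0.6782  1.2822  3.1215] q7 0.32995904288734385
rel post along -z, y (mm): 182.31971744143658 0.16151935350982297 tool y angle deg 17.904367669165246 (goal 18.1)
TCP along 77.56741966136774 lat 1.2680005186644592 tipz 69.7236476073926
time: 8.48
ee_pos: [0.5472, 0.1526, 0.0816]
eef_rot: [0.428, 0.577, -0.404, 0.567]
ft_force: [-6.3, -3.2, 31.4]
width: 0.0004
t 8.475 p [0.5472 0.1526 0.0816] y [0.9513 0.3076 0.0184] z [ 0.3081 -0.9508 -0.0313] x [ 0.0079  0.0355 -0.9993] F [-6.3253 -3.2188 31.4322] q7 0.3351013546820367
rel post along -z, y (mm): 182.73919775863757 0.4839087452804352 tool y angle deg 17.918967152094478 (goal 18.1)
TCP along 77.98931014544016 lat 1.5454302723538305 tipz 64.59447046239303
```

```bash
python3 -m inch '[{"translation":[0.1,0,0],"spin":0}]';python3 g.py|tail -1; python3 -m inch '[{"translation":[-3,0,0],"spin":0},{"translation":[-5,0,0],"spin":0},{"translation":[-5,-2,0],"spin":0},{"translation":[-2,-5,0],"spin":0},{"translation":[0,-5,0],"spin":0},{"translation":[0,-5,0],"spin":0},{"translation":[0,-4,0],"spin":0},{"translation":[0,0,0],"spin":0}]'; python3 - <<'E'
from h import *
for n in("scene","top"):
    im=cv2.cvtColor(optics.camera(n),cv2.COLOR_RGB2BGR); cv2.imwrite(f"pics/{n}5f.png",im);c=im[130:280,210:370] if n=="scene" else im[180:310,210:350]
    cv2.imwrite(f"pics/{n}5.png",cv2.resize(c,None,fx=4,fy=4,interpolation=cv2.INTER_CUBIC))
E
```

```text
time: 8.6
ee_pos: [0.5474, 0.1526, 0.0816]
eef_rot: [0.428, 0.577, -0.404, 0.566]
ft_force: [-10.4, -2.9, 27.2]
width: 0.0
TCP along 77.92074333235045 lat 1.7406567533252937 tipz 64.62202425773734
time: 9.6
ee_pos: [0.3595, 0.0902, 0.2298]
eef_rot: [0.428, 0.579, -0.404, 0.564]
ft_force: [0.5, -0.1, 0.0]
width: 0.0004
```

View pics/scene5.png

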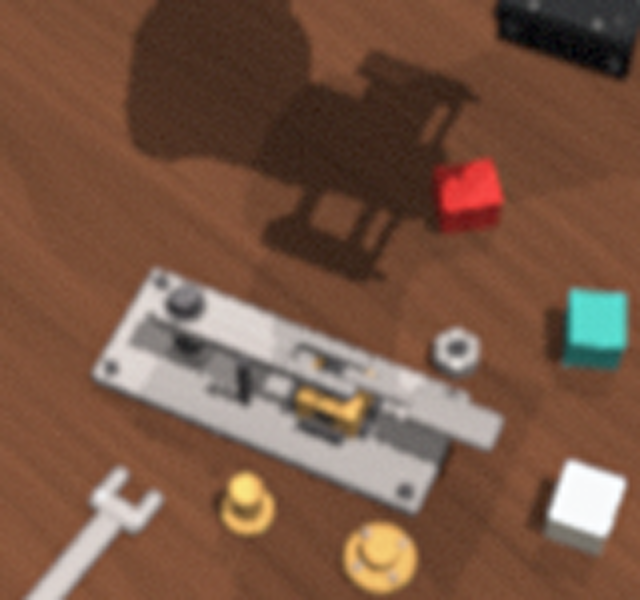

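View pics/top5.png

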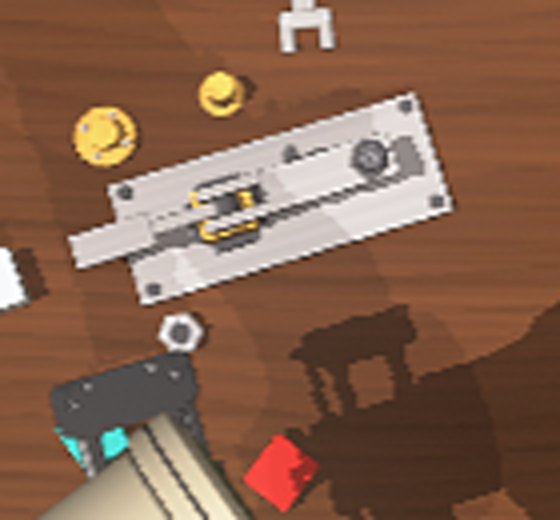

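Both views show the lever down along the strap line, with its paddle end at scene (497,432) and top (75,251). The block is in its nest and nothing else appears moved. I'll check the lever height and the alignment.

```bash
python3 - <<'E'
from h import *
np.set_printoptions(precision=4,suppress=True)
s=lambda x,y:(210+(x-1.5)/4,130+(y-1.5)/4); t=lambda x,y:(210+(x-1.5)/4,180+(y-1.5)/4)
for a,b in(((504,418),(68,236)),((489,446),(77,267))):
    X,e=tri(s(*a),t(*b));d=X[:2]-[.570,.078]
    print("tip corner",X,e,"along",d@[-.311,.9503],"lat",d@[.9503,.311])
a=cv2.imread("pics/scene0.png").astype(int);b=cv2.imread("pics/scene5f.png").astype(int)
# displacement check of loose things by colour centroid in scene view
for nm,(x0,y0,x1,y1) in {"bush":(264,246,280,264),"flange":(295,260,315,278)}.items():
    for im in(a,b):
        c=im[y0:y1,x0:x1];m=(c[...,2]-c[...,0]>90)&(c[...,1]>120);print(nm,np.argwhere(m).mean(0),m.sum())
E
```

```text
tip corner [0.5415 0.1802 0.0942] 0.004170934746812138 along 0.10598971225648839 lat 0.004734302441333455
tip corner [0.5308 0.1762 0.0326] 0.010077722106516068 along 0.10546121889600464 lat -0.006714777371472426
bush [9.3768 7.8406] 138
bush [9.5573 7.6107] 131
flange [9.     9.7357] 227
flange [9.0543 9.7104] 221
```

I paired the corners the wrong way round: fixture +x is down in the scene view but up in the top view. Redoing it.

```bash
python3 - <<'E'
from h import *
np.set_printoptions(precision=4,suppress=True)
s=lambda x,y:(210+(x-1.5)/4,130+(y-1.5)/4); t=lambda x,y:(210+(x-1.5)/4,180+(y-1.5)/4)
for a,b in(((489,446),(68,236)),((504,418),(77,267))):
    X,e=tri(s(*a),t(*b));d=X[:2]-[.570,.078]
    print("tip corner",X,e,"along",d@[-.311,.9503],"lat",d@[.9503,.311])
E
```

```text
tip corner [0.5468 0.1814 0.065 ] 0.003232347554576453 along 0.10546306032964191 lat 0.010129376140228134
tip corner [0.5257 0.1751 0.0634] 0.00225181652244803 along 0.10600672692589642 lat -0.01188135192495041
```

The paddle's end is 64 mm above the bench on its upper face, 106 mm from the lever axis and centred to within 1 mm. So the lever is level and the strap is at its stop. I'm handing in.

```bash
python3 -c "
from bench import close_job
print(close_job())"
```

```text
the job is handed in; nothing more can be done
None
```

The block is clamped and the job is handed in, about 10 s into the 43 s allowed. I swung the strap clockwise about 1.2 rad with the closed fingers until it stopped against the pin. I then backed off, checked the strap was over the block, and pushed the cam lever down to its end stop.

**Forces:** the wrist force was about 17 N at the strap's stop and peaked at about 32 N at the lever's stop. I read it only at the end of each move.

**Last checks:**
- **Lever:** two-view triangulation put the corners of the paddle's end at 63 to 65 mm (64 mm expected for fully down), 106 mm out from the lever axis.
- **Strap:** the paddle is centred on the fixture axis to about 1 mm, so the strap is at its stop.
- **Block and loose parts:** the block looks seated in its nest. By colour centroid the bush and flange had moved less than 0.3 px. I checked the nut and look-alikes only by eye, partly hidden in the top view, and saw no movement. I did not separately check the can, mug and screwdriver at the end.
- **Disagreement:** my first triangulation of the paddle corners gave 94 and 33 mm, because I had matched the corners the wrong way round between views. Pairing them correctly gave the figures above. The two views still disagreed by 2 to 3 mm on the paddle corners.

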